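# Draw the blue slicer insert out of its block and stand it in the organiser

## Robot

A 7-joint arm with a two-finger parallel gripper is mounted at the origin on the work surface. World frame = base frame: x ahead of the robot, y to its left, z up, the work surface at z = 0. Lengths are in m, angles in rad, forces in N, time in s.
With the tool pointing down it reaches from about 0.4 to 0.85 m from the base axis. Payload 10.4 kg.
Tool frame: the origin (TCP) lies between the finger pads; the fingertips stand 11 mm ahead of it and the grasp point (between the pads) lies 8 mm behind it (tip_reach is the distance from the TCP to the fingertips, in m); z points along the fingers, y is the line along which they close (so a half turn about z gives the same grasp; the last joint's range is limited). The gripper opens to 85 mm and grips with 20 to 120 N. Pads are 22 mm wide; open, the fingers measure 114 mm over their backs; the gripper's body (76 mm by 85 mm) begins 54 mm behind the grasp point. The pads swing forward as they close: fully open they stand 13 mm farther back than shut.
Start: joints at [-1.151, 0.332, -0.065, 1.46, 0.022, 1.35, -0.088], TCP at [0.268, 0.565, 0.242] pointing down, gripper open.
Joint ranges: [-2.6, 2.6], [-0.5, 2.12], [-1.47, 1.34], [0.16, 2.42], [-1.27, 4.41], [0.06, 2.06], [-2.6, 2.6]. Speed limits (rad/s): [2.22, 2.22, 2.79, 2.79, 3.14, 3.14, 3.14].

## Interface

Orientations are given as a unit quaternion [x, y, z, w].
In Python, from workcell import * gives the robot as it stands.
- The arm moves only by the shell command python3 -m inch 'ROWS' [OPENING] [FORCE]. ROWS is JSON, a list of rows, each an object with "slide": the shift along the world's x, y, z in m, a list of three; "yaw": the turn about the world's z in rad. A call has 1 to 20 rows; each row is the pose to reach, as a shift and turn from the pose commanded when the call began; what a row does not reach only later rows make up. A row lasts 1/12 s, in which the tool goes at most 41.7 mm and 7.16 degrees, less where a joint would pass 70% of its speed; a pose out of reach is approached as far as the arm can. A call with a gripper value outside its range is refused whole. OPENING is the closure in counts, from 0 (fully open) to 255 (shut), set as the call begins (- or left out, the last holds). The fingers move at their own pace and stop on an object; FORCE is the grip in N (left out, the last holds). Time passes only in rows, so rows that repeat a pose let the fingers close. It gives the time, the measured TCP pose, the force, the opening and the grip force at its end, in the units of the state.
- get_obs(): the state, without advancing time (a new reading comes with each control period).
- camera(name): name is "scene" or "side" or "wrist"; returns a dict with "frame" (420x560x3 uint8, red, green, blue), "fx", "fy", "cx", "cy" (pixels), "extrinsics" (4x4, takes a point from world to camera coordinates). Camera axes: x right, y down, z forward; pixel columns grow to the right and rows downward; lengths in m; the calibration is good to about 2 mm. A picture is of the moment at which its call begins. There is no depth.
- hand_in(): hands the job in; it is judged then, once.
The state is a dict: "clock": time; "joint_pos": joint angles; "joint_velocities": joint speeds; "tau": joint torques, N m; "position": TCP position; "ee_rot": TCP orientation; "ft_force": force on the tool from outside, world axes, zero at the start; "torque": the same for the moment, N m; "grip_width": opening from 0.0 (shut) to 1.0 (fully open); "grasp_force": force on a finger pad.
Only numpy, scipy, OpenCV 4.12 (cv2) and the standard library are available. Lean on these libraries where they do the work, as an engineer would, in place of code of your own. Each camera call takes 0.05 s, during which the arm holds its last target. There are 200 camera calls.

## Task

Pull the slicer insert with the blue grip edge straight up out of its slot in the oak block, carry it over to the green organiser and lower it, grip edge up, into the long empty bay, letting go only once it is down in the bay, not dropping it in. It may lean against the bay's wall. Leave the red and the yellow insert in their slots.

Things in the scene. Friction and masses are not known exactly. Their poses are not given: they have to be found in the camera images.
- blue_mid (a point): middle of the insert to move: a steel plate 80 mm wide (x axis), 5 mm thick (y), 120 mm tall (z, up), 0.1 to 0.2 kg. Its top 25 mm are a blue grip strip, 80 mm long, 10 mm thick: pinch it from above across y. The point is half-way up: top edge 60 mm above it, lower edge 60 mm below. It stands loose (up to 4 degrees of lean) in a slot; a rise of 50 mm frees it. Slots vary.
- yellow_mid (a point): middle of the yellow-edged insert, same size and axes; it stays. All three stand in a fixed dark oak block, 110 x 190 mm, 62 mm high, yaw within 20 degrees of the robot's axes, with three parallel slots 70 mm apart along the inserts' y axis, each 8 mm wide, 86 mm long, 50 mm deep, floor 12 mm above the counter.
- red_mid (a point): middle of the red-edged insert, same size and axes, in another slot of the oak block; it stays there. The inserts' top edges are 132 mm above the counter: a carried one must pass over its neighbours.
- bay (a point): centre of the floor (4 mm above the counter) of the long empty bay: 128 mm long (x axis), 42 mm wide (y), 66 mm deep, z up. It is at the -y end of a fixed open green organiser, 136 (x) x 180 (y) mm, 70 mm high, yaw within 20 degrees, left or right of the block. Its other four bays hold small things below the rim and are too short.

How it is judged:
By the outcome, as a careful person would: the job done as asked, in the order asked, and still so for the second after the job is handed in, with the robot touching nothing.
It also fails if it takes over 48 s, if anything falls off the work surface, if the arm or the gripper's body presses on something with over 40 N, if the wrist force passes 120 N, or if a joint passes its speed limit or range.

## Working session

There is one attempt and no reset: what is moved stays moved. The work goes in short steps, Python scripts to look and compute and a shell command to move; the robot and the scene stay as the last step left them, time stands still between calls to the robot, and variables do not carry over. Pictures are saved under pics/ and viewed, at most 10 in all, crops included, and the job is handed in when it is done.

```bash
mkdir -p pics; python3 - <<'E'
from workcell import *
import cv2,numpy as np,pickle
d={}
for n in("scene","side"):
    c=camera(n);d[n]=c;cv2.imwrite(f"pics/{n}0.png",cv2.resize(c["frame"][:,:,::-1],(800,600),interpolation=cv2.INTER_CUBIC))
    print(n,c["fx"],c["cx"],c["cy"],np.round(c["extrinsics"],3).tolist())
pickle.dump(d,open("d0.pkl","wb"))
o=get_obs();print(o)
E
```

```text
scene 383.4870117553778 271.20966744506944 212.84831773707626 [[-0.201, 0.979, 0.021, 0.12], [0.56, 0.133, -0.818, -0.243], [-0.804, -0.153, -0.575, 1.151], [0.0, 0.0, 0.0, 1.0]]
side 476.91134699064554 279.49053488930184 205.55700906428063 [[-0.978, -0.21, -0.004, 0.524], [-0.15, 0.71, -0.688, 0.145], [0.147, -0.672, -0.725, 0.743], [0.0, 0.0, 0.0, 1.0]]
{'clock': 0.1, 'joint_pos': array([-1.15060105,  0.33281355, -0.06468199,  1.46088361,  0.02159805,
        1.34992242, -0.08848207]), 'joint_velocities': array([ 0.00100877, -0.00170657, -0.00051859, -0.00169092, -0.00175711,
        0.00046713,  0.00045227]), 'tau': array([ 1.38136678e-03, -6.26746345e+01,  4.90168040e-02, -3.92432928e+01,
        1.63035560e-02,  6.92811271e-03,  6.59967100e-05]), 'position': array([0.26765822, 0.56440927, 0.24157986]), 'ee_rot': array([ 2.19583437e-01,  9.75593497e-01, -6.56047390e-04, -1.13795588e-04]), 'ft_force': array([-0.91184692,  0.8382799 ,  0.20072559]), 'torque': array([ 0.01063715, -0.01695164,  0.05500421]), 'grasp_force': 0.0, 'grip_width': 0.997977851196317}
```

View pics/scene0.png

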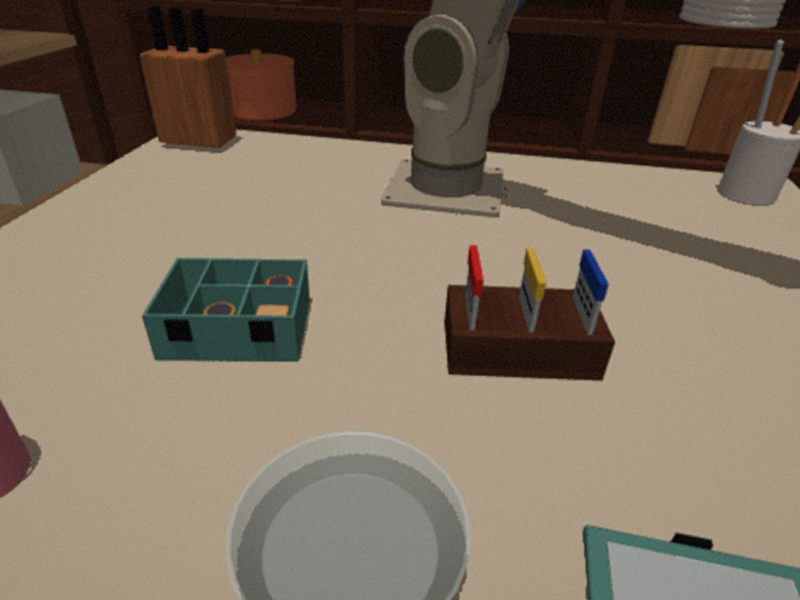

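View pics/side0.png

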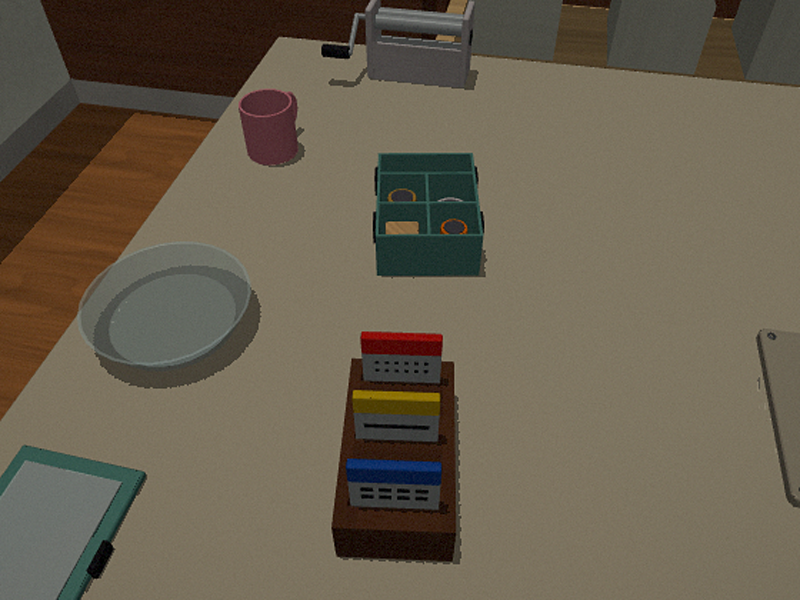

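The scene view has the block to the right (+y) with blue outermost (px 592,275), and the organiser to the left, its long bay at the far left. The side view has the blue strip's top edge from (348,461) to (441,461), and the organiser rim corners at (378,154), (473,154), (482,236), (377,236).

```bash
cat > h.py <<'E'
import numpy as np,cv2
def ray(c,u,v,z,s=0.7):
    u=(u+.5)*s-.5;v=(v+.5)*s-.5
    E=np.array(c["extrinsics"]);R=E[:3,:3];C=-R.T@E[:3,3]
    d=R.T@np.array([(u-c["cx"])/c["fx"],(v-c["cy"])/c["fy"],1]);return C+d*(z-C[2])/d[2]
E
python3 - <<'E'
from h import *;import pickle
d=pickle.load(open("d0.pkl","rb"))
def show(n,t,z,pts):
    P=np.array([ray(d[n],*p,z)[:2] for p in pts]);print(n,t,P.round(4).tolist(),"c",P.mean(0).round(4),"L",np.linalg.norm(np.roll(P,-1,0)-P,axis=1).round(3),"ang",np.degrees(np.arctan2(*(np.roll(P,-1,0)-P).T[::-1])).round(1))
show("side","org",.07,[(378,154),(473,154),(482,236),(377,236)])
show("scene","org",.07,[(176,260),(309,261),(301,317),(149,316)])
show("side","block",.062,[(352,360),(454,362),(456,530),(334,530)])
show("scene","block",.062,[(447,287),(596,291),(612,342),(446,332)])
for t,p in dict(blue=[(348,461),(441,461)],yellow=[(354,392),(439,393)],red=[(361,333),(442,334)]).items(): show("side",t,.132,p)
for t,p in dict(blue=[(584,253),(600,292-18)],).items(): show("scene",t,.132,p)
# crops
a=cv2.resize(d["side"]["frame"][225:400,225:335,::-1],None,fx=5,fy=5,interpolation=cv2.INTER_CUBIC)[:600]
b=cv2.resize(d["side"]["frame"][100:200,250:350,::-1],None,fx=5,fy=5,interpolation=cv2.INTER_CUBIC)
cv2.imwrite("pics/c1.png",cv2.resize(d["side"]["frame"][225:395,220:345,::-1],None,fx=3.5,fy=3.5,interpolation=cv2.INTER_CUBIC))
E
```

```text
side org [[0.629, -0.2872], [0.4956, -0.315], [0.4604, -0.1423], [0.5894, -0.1152]] c [ 0.5436 -0.2149] L [0.136 0.176 0.132 0.176] ang [-168.2  101.5   11.9  -77. ]
scene org [[0.5027, -0.3188], [0.4622, -0.1406], [0.5891, -0.1086], [0.6283, -0.2837]] c [ 0.5455 -0.2129] L [0.183 0.131 0.18  0.13 ] ang [ 102.8   14.2  -77.4 -164.4]
side block [[0.5717, 0.0757], [0.4642, 0.0557], [0.4334, 0.2397], [0.5386, 0.2621]] c [0.502  0.1583] L [0.109 0.187 0.108 0.189] ang [-169.5   99.5   12.   -79.9]
scene block [[0.4708, 0.0536], [0.4341, 0.2484], [0.5427, 0.2555], [0.5681, 0.0636]] c [0.5039 0.1553] L [0.198 0.109 0.194 0.098] ang [ 100.7    3.7  -82.5 -174.1]
side blue [[0.5298, 0.2315], [0.4538, 0.2154]] c [0.4918 0.2234] L [0.078 0.078] ang [-168.   12.]
side yellow [[0.5427, 0.1628], [0.4672, 0.1479]] c [0.505  0.1553] L [0.077 0.077] ang [-168.9   11.1]
side red [[0.5539, 0.0937], [0.4763, 0.0786]] c [0.5151 0.0862] L [0.079 0.079] ang [-169.   11.]
scene blue [[0.4638, 0.2151], [0.5103, 0.229]] c [0.4871 0.222 ] L [0.048 0.048] ang [  16.7 -163.3]
```

View pics/c1.png

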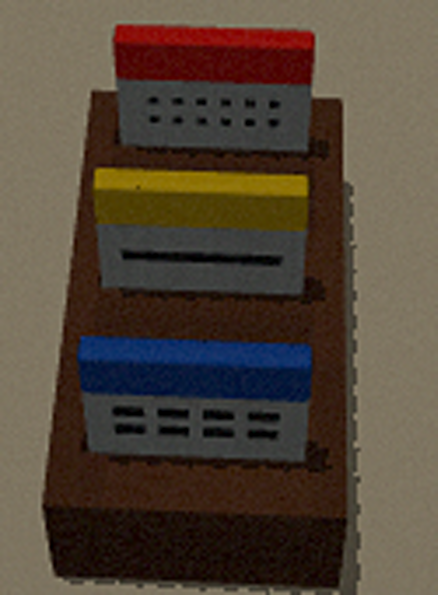

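Both cameras and the 70 mm slot spacing agree. Blue is near (0.491, 0.227) with yaw about 11.3°, and the bay is near (0.558, -0.278) with yaw about 12.3°. Next I go above the blue insert.

```bash
python3 -m inch '[{"slide":[0.02,-0.03,0],"yaw":0.06},{"slide":[0.06,-0.09,0],"yaw":0.16},{"slide":[0.223,-0.337,-0.03],"yaw":0.64},{"slide":[0.223,-0.337,-0.03],"yaw":0.64},{"slide":[0.223,-0.337,-0.03],"yaw":0.64},{"slide":[0.223,-0.337,-0.03],"yaw":0.64},{"slide":[0.223,-0.337,-0.03],"yaw":0.64},{"slide":[0.223,-0.337,-0.03],"yaw":0.64},{"slide":[0.223,-0.337,-0.03],"yaw":0.64},{"slide":[0.223,-0.337,-0.03],"yaw":0.64},{"slide":[0.223,-0.337,-0.03],"yaw":0.64},{"slide":[0.223,-0.337,-0.03],"yaw":0.64},{"slide":[0.223,-0.337,-0.03],"yaw":0.64},{"slide":[0.223,-0.337,-0.03],"yaw":0.64},{"slide":[0.223,-0.337,-0.03],"yaw":0.64}]' 105 60
python3 - <<'E'
from workcell import *
import cv2,pickle
c=camera("wrist");pickle.dump(c,open("w1.pkl","wb"));cv2.imwrite("pics/w1.png",cv2.resize(c["frame"][:,:,::-1],(800,600),interpolation=cv2.INTER_CUBIC))
E
```

```text
clock: 1.35
position: [0.49, 0.2293, 0.2123]
ee_rot: [-0.1, 0.995, 0.0, -0.0]
ft_force: [0.5, -0.6, -0.1]
grip_width: 0.593
grasp_force: 0.0
```

View pics/w1.png

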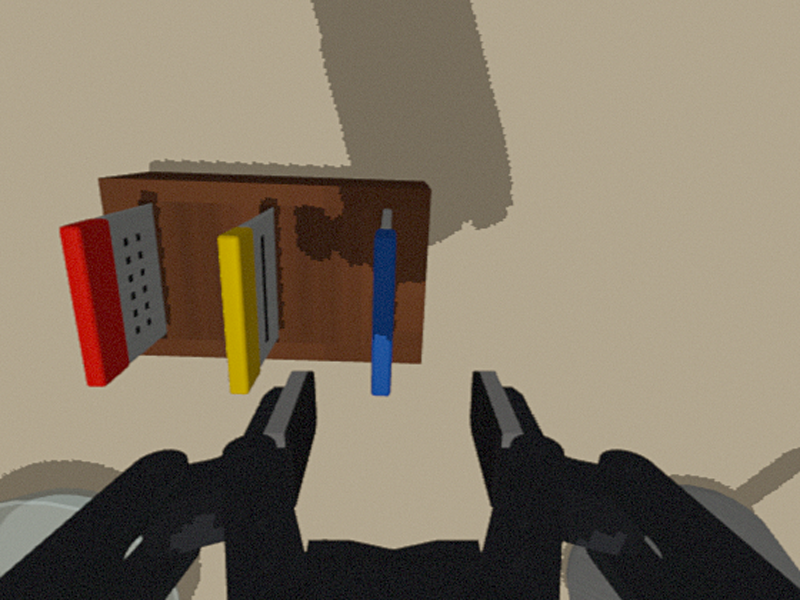

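The wrist view has the blue top face with corners (375,230), (396,230), (390,394), (372,394), centred between the fingers. I'll convert these to world coordinates.

```bash
python3 - <<'E'
from h import *;import pickle
c=pickle.load(open("w1.pkl","rb"))
def show(t,z,pts):
    P=np.array([ray(c,*p,z)[:2] for p in pts]);print(t,P.round(4).tolist(),"c",P.mean(0).round(4),"L",np.linalg.norm(np.roll(P,-1,0)-P,axis=1).round(3),"ang",np.degrees(np.arctan2(*(np.roll(P,-1,0)-P).T[::-1])).round(1))
show("blue",.132,[(375,230),(396,230),(390,394),(372,394)])
show("yel",.132,[(219,235),(239,230),(249,391),(230,393)])
show("red",.132,[(62,228),(103,221),(125,375),(88,386)])
show("block",.062,[(99,179),(429,187),(421,363),(110,355)])
E
```

```text
blue [[0.4497, 0.2137], [0.4479, 0.2227], [0.5277, 0.236], [0.5295, 0.2273]] c [0.4887 0.2249] L [0.009 0.081 0.009 0.081] ang [ 101.4    9.4  -78.6 -170.3]
yel [[0.4655, 0.1468], [0.4615, 0.1552], [0.5397, 0.1681], [0.5427, 0.1591]] c [0.5024 0.1573] L [0.009 0.079 0.009 0.078] ang [ 115.2    9.3  -71.9 -171. ]
red [[0.476, 0.0792], [0.4693, 0.0967], [0.5429, 0.1084], [0.5525, 0.0909]] c [0.5102 0.0938] L [0.019 0.075 0.02  0.077] ang [ 110.8    9.   -61.2 -171.3]
block [[0.4648, 0.0552], [0.4322, 0.2391], [0.5406, 0.2584], [0.5742, 0.0636]] c [0.503  0.1541] L [0.187 0.11  0.198 0.11 ] ang [ 100.1   10.1  -80.2 -175.6]
```

```bash
python3 -m inch '[{"slide":[-0.001,-0.004,-0.02],"yaw":-0.025},{"slide":[-0.001,-0.004,-0.045],"yaw":-0.025},{"slide":[-0.001,-0.004,-0.07],"yaw":-0.025},{"slide":[-0.001,-0.004,-0.09],"yaw":-0.025},{"slide":[-0.001,-0.004,-0.1],"yaw":-0.025},{"slide":[-0.001,-0.004,-0.1],"yaw":-0.025},{"slide":[-0.001,-0.004,-0.1],"yaw":-0.025}]'
python3 -m inch '[{"slide":[0,0,0],"yaw":0},{"slide":[0,0,0],"yaw":0},{"slide":[0,0,0],"yaw":0},{"slide":[0,0,0],"yaw":0},{"slide":[0,0,0],"yaw":0},{"slide":[0,0,0],"yaw":0},{"slide":[0,0,0],"yaw":0},{"slide":[0,0,0],"yaw":0}]' 255 60
```

```text
clock: 1.98
position: [0.4897, 0.2243, 0.1128]
ee_rot: [-0.086, 0.996, 0.0, -0.0]
ft_force: [0.0, 0.6, 0.8]
grip_width: 0.588
grasp_force: 0.0
clock: 2.65
position: [0.4905, 0.2242, 0.1135]
ee_rot: [-0.086, 0.996, 0.001, 0.001]
ft_force: [-0.9, -0.0, 5.8]
grip_width: 0.113
grasp_force: 59.4
```

```bash
python3 -m inch '[{"slide":[0,0,0.003],"yaw":0},{"slide":[0,0,0.007],"yaw":0},{"slide":[0,0,0.012],"yaw":0},{"slide":[0,0,0.018],"yaw":0},{"slide":[0,0,0.024],"yaw":0},{"slide":[0,0,0.03],"yaw":0}]'
```

```text
clock: 3.15
position: [0.4898, 0.2238, 0.1431]
ee_rot: [-0.086, 0.996, 0.0, 0.0]
ft_force: [-0.2, -0.2, -1.3]
grip_width: 0.107
grasp_force: 58.4
```

Free, with only the weight showing. Now I lift clear of the neighbours (TCP 0.29).

```bash
python3 -m inch '[{"slide":[0,0,0.008],"yaw":0},{"slide":[0,0,0.018],"yaw":0},{"slide":[0,0,0.03],"yaw":0},{"slide":[0,0,0.05],"yaw":0},{"slide":[0,0,0.075],"yaw":0},{"slide":[0,0,0.1],"yaw":0},{"slide":[0,0,0.125],"yaw":0},{"slide":[0,0,0.14],"yaw":0},{"slide":[0,0,0.147],"yaw":0},{"slide":[0,0,0.147],"yaw":0}]'
python3 - <<'E'
from workcell import *
import cv2,numpy as np
a=camera("side")["frame"];b=camera("wrist")["frame"]
cv2.imwrite("pics/l.png",cv2.resize(np.hstack([a,b])[:,:,::-1],(800,300),interpolation=cv2.INTER_AREA))
E
```

```text
clock: 3.98
position: [0.4904, 0.2241, 0.2915]
ee_rot: [-0.086, 0.996, 0.001, 0.001]
ft_force: [-1.0, -0.3, -1.4]
grip_width: 0.103
grasp_force: 58.5
```

View pics/l.png

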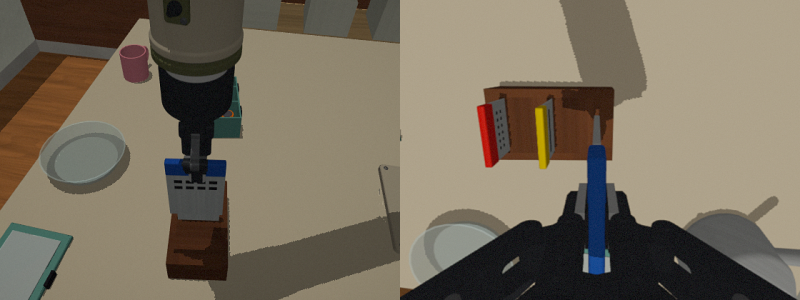

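The side view (left half) has the insert hanging upright and out of the block. The wrist view (right half) has red and yellow still in their slots. Next is the carry to above the bay.

```bash
python3 -m inch '[{"slide":[0.001,-0.01,0],"yaw":0},{"slide":[0.004,-0.03,0],"yaw":0},{"slide":[0.008,-0.06,0],"yaw":0.01},{"slide":[0.013,-0.095,0],"yaw":0.01},{"slide":[0.018,-0.13,0],"yaw":0.02},{"slide":[0.022,-0.165,0],"yaw":0.02},{"slide":[0.027,-0.2,0],"yaw":0.03},{"slide":[0.032,-0.235,0],"yaw":0.03},{"slide":[0.037,-0.27,0],"yaw":0.04},{"slide":[0.041,-0.305,0],"yaw":0.04},{"slide":[0.046,-0.34,0],"yaw":0.04},{"slide":[0.051,-0.375,0],"yaw":0.04},{"slide":[0.056,-0.41,0],"yaw":0.04},{"slide":[0.06,-0.445,0],"yaw":0.04},{"slide":[0.064,-0.475,0],"yaw":0.04},{"slide":[0.067,-0.495,0],"yaw":0.04},{"slide":[0.068,-0.502,0],"yaw":0.04},{"slide":[0.068,-0.502,0],"yaw":0.04},{"slide":[0.068,-0.502,0],"yaw":0.04}]'
python3 - <<'E'
from workcell import *
import cv2,pickle
c=camera("wrist");pickle.dump(c,open("w2.pkl","wb"));cv2.imwrite("pics/w2.png",cv2.resize(c["frame"][:,:,::-1],(800,600),interpolation=cv2.INTER_CUBIC))
E
```

```text
clock: 5.67
position: [0.5574, -0.2778, 0.2885]
ee_rot: [-0.106, 0.994, 0.001, -0.001]
ft_force: [-0.4, -0.1, -1.3]
grip_width: 0.108
grasp_force: 58.6
```

View pics/w2.png

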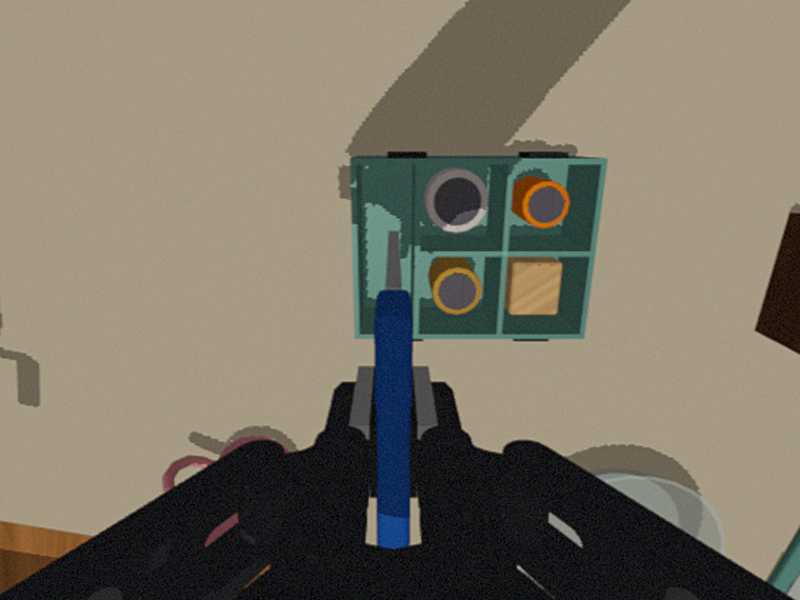

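The organiser rim corners in this view are (351,158), (606,159), (584,338), (356,338). The insert's top strip runs from (393,292) to (394,547). I'll refine the bay position from these.

```bash
python3 - <<'E'
from h import *;import pickle
c=pickle.load(open("w2.pkl","rb"))
def show(t,z,pts):
    P=np.array([ray(c,*p,z)[:2] for p in pts]);print(t,P.round(4).tolist(),"c",P.mean(0).round(4),"L",np.linalg.norm(np.roll(P,-1,0)-P,axis=1).round(3),"ang",np.degrees(np.arctan2(*(np.roll(P,-1,0)-P).T[::-1])).round(1));return P.mean(0)
C=show("org",.07,[(351,158),(606,159),(584,338),(356,338)])
a=np.radians(12.3);print("bay from centre",C-65e-3*np.array([-np.sin(a),np.cos(a)]))
show("bay inner",.07,[(357,163),(414,164),(414,334),(361,334)])
show("ins",.2885+.019,[(393,292),(394,547)])
show("insbottom",.1885,[(388,232),(398,232)])
E
```

```text
org [[0.4964, -0.3198], [0.4598, -0.1464], [0.5911, -0.1172], [0.6283, -0.2912]] c [ 0.5439 -0.2187] L [0.177 0.134 0.178 0.135] ang [ 101.9   12.6  -77.9 -167.8]
bay from centre [ 0.55775211 -0.28216762]
bay inner [[0.4988, -0.3151], [0.4911, -0.2762], [0.6156, -0.2477], [0.6242, -0.288]] c [ 0.5574 -0.2817] L [0.04  0.128 0.041 0.128] ang [ 101.1   12.9  -77.9 -167.8]
ins [[0.5131, -0.2868], [0.589, -0.2702]] c [ 0.551  -0.2785] L [0.078 0.078] ang [  12.3 -167.7]
insbottom [[0.5204, -0.2875], [0.5194, -0.2828]] c [ 0.5199 -0.2851] L [0.005 0.005] ang [102.1 -77.9]
```

```bash
python3 -m inch '[{"slide":[0.006,-0.003,-0.01],"yaw":0},{"slide":[0.006,-0.003,-0.03],"yaw":0},{"slide":[0.006,-0.003,-0.05],"yaw":0},{"slide":[0.006,-0.003,-0.07],"yaw":0},{"slide":[0.006,-0.003,-0.085],"yaw":0},{"slide":[0.006,-0.003,-0.1],"yaw":0},{"slide":[0.006,-0.003,-0.115],"yaw":0},{"slide":[0.006,-0.003,-0.13],"yaw":0},{"slide":[0.006,-0.003,-0.145],"yaw":0},{"slide":[0.006,-0.003,-0.158],"yaw":0},{"slide":[0.006,-0.003,-0.168],"yaw":0},{"slide":[0.006,-0.003,-0.174],"yaw":0},{"slide":[0.006,-0.003,-0.174],"yaw":0}]'
python3 -m inch '[{"slide":[0,0,-0.002],"yaw":0},{"slide":[0,0,-0.004],"yaw":0},{"slide":[0,0,-0.006],"yaw":0},{"slide":[0,0,-0.007],"yaw":0},{"slide":[0,0,-0.007],"yaw":0}]'
```

```text
clock: 6.8
position: [0.5633, -0.2806, 0.1139]
ee_rot: [-0.106, 0.994, 0.001, -0.001]
ft_force: [-0.5, 0.1, -1.2]
grip_width: 0.108
grasp_force: 58.6
clock: 7.22
position: [0.5638, -0.2812, 0.1084]
ee_rot: [-0.106, 0.994, 0.0, 0.0]
ft_force: [-0.5, -0.1, -0.9]
grip_width: 0.107
grasp_force: 58.6
```

```bash
python3 -m inch '[{"slide":[0,0,-0.001],"yaw":0},{"slide":[0,0,-0.002],"yaw":0},{"slide":[0,0,-0.002],"yaw":0}]'
python3 -m inch '[{"slide":[0,0,-0.001],"yaw":0},{"slide":[0,0,-0.001],"yaw":0}]'
python3 - <<'E'
from workcell import *
import cv2,numpy as np
a=camera("side")["frame"];b=camera("scene")["frame"]
cv2.imwrite("pics/p.png",cv2.resize(np.hstack([a[80:220,200:380],b[100:260,80:260][:140]])[:,:,::-1],(800,311),interpolation=cv2.INTER_CUBIC))
E
```

```text
clock: 7.47
position: [0.5638, -0.2812, 0.1062]
ee_rot: [-0.106, 0.994, 0.0, -0.0]
ft_force: [-0.4, 0.6, -1.7]
grip_width: 0.104
grasp_force: 58.6
clock: 7.63
position: [0.5639, -0.2814, 0.1056]
ee_rot: [-0.106, 0.994, -0.0, 0.0]
ft_force: [-0.1, 0.6, 1.6]
grip_width: 0.103
grasp_force: 59.1
```

View pics/p.png

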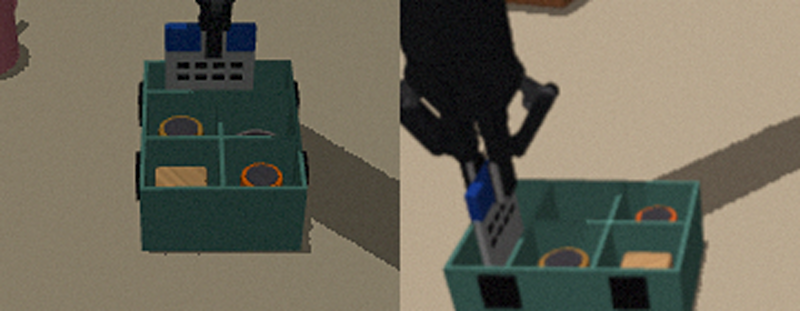

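Both views have the insert down inside the long bay, and the force has turned upward. One more millimetre will confirm the seating, then I open slightly.

```bash
python3 -m inch '[{"slide":[0,0,-0.0007],"yaw":0},{"slide":[0,0,-0.0007],"yaw":0}]'
python3 -m inch '[{"slide":[0,0,0],"yaw":0},{"slide":[0,0,0],"yaw":0},{"slide":[0,0,0],"yaw":0},{"slide":[0,0,0],"yaw":0},{"slide":[0,0,0],"yaw":0},{"slide":[0,0,0],"yaw":0}]' 190 20
python3 -m inch '[{"slide":[0,0,0],"yaw":0},{"slide":[0,0,0],"yaw":0},{"slide":[0,0,0],"yaw":0},{"slide":[0,0,0],"yaw":0},{"slide":[0,0,0],"yaw":0},{"slide":[0,0,0],"yaw":0}]' 120
```

```text
clock: 7.9
position: [0.564, -0.2816, 0.1056]
ee_rot: [-0.106, 0.994, -0.0, 0.0]
ft_force: [-2.8, -0.2, 7.7]
grip_width: 0.108
grasp_force: 60.0
clock: 8.4
position: [0.5638, -0.2812, 0.1045]
ee_rot: [-0.106, 0.994, 0.0, -0.0]
ft_force: [0.5, -0.3, -0.1]
grip_width: 0.255
grasp_force: 0.0
clock: 8.9
position: [0.5638, -0.2812, 0.1046]
ee_rot: [-0.106, 0.994, 0.0, -0.0]
ft_force: [-0.8, 0.6, 1.0]
grip_width: 0.528
grasp_force: 0.0
```

```bash
python3 - <<'E'
from workcell import *
import cv2,numpy as np
a=camera("side")["frame"];b=camera("scene")["frame"];w=camera("wrist")["frame"]
x=np.hstack([a[80:220,200:380],b[100:240,80:260]]);x=cv2.resize(x,(800,311))
cv2.imwrite("pics/r.png",x[:,:,::-1])
E
```

```text
(no output)
```

View pics/r.png

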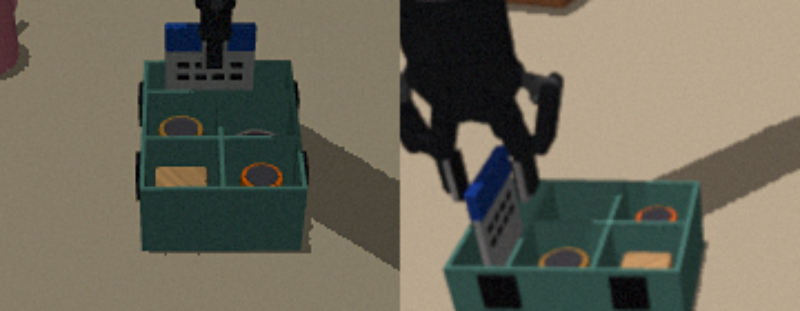

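The insert stands on its own between the open fingers. I go straight up, slowly at first.

```bash
python3 -m inch '[{"slide":[0,0,0.004],"yaw":0},{"slide":[0,0,0.012],"yaw":0},{"slide":[0,0,0.022],"yaw":0},{"slide":[0,0,0.034],"yaw":0},{"slide":[0,0,0.05],"yaw":0},{"slide":[0,0,0.07],"yaw":0},{"slide":[0,0,0.095],"yaw":0},{"slide":[0,0,0.12],"yaw":0},{"slide":[0,0,0.135],"yaw":0},{"slide":[0,0,0.14],"yaw":0},{"slide":[0,0,0.14],"yaw":0},{"slide":[0,0,0.14],"yaw":0},{"slide":[0,0,0.14],"yaw":0},{"slide":[0,0,0.14],"yaw":0},{"slide":[0,0,0.14],"yaw":0}]'
python3 - <<'E'
from workcell import *
import cv2,numpy as np
x=np.hstack([camera("side")["frame"],camera("scene")["frame"]])
cv2.imwrite("pics/f.png",cv2.resize(x,(800,300),interpolation=cv2.INTER_AREA)[:,:,::-1])
E
```

```text
clock: 10.3
position: [0.5635, -0.2811, 0.2437]
ee_rot: [-0.106, 0.994, 0.0, -0.001]
ft_force: [-0.6, 0.4, -0.9]
grip_width: 0.528
grasp_force: 0.0
```

View pics/f.png

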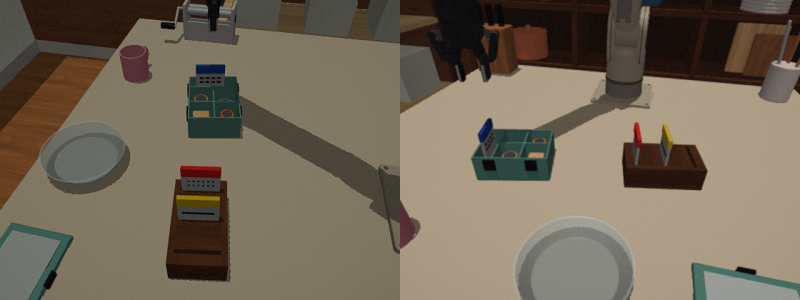

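The blue insert stands grip edge up in the long bay, red and yellow are in their slots, and the gripper is clear.

```bash
python3 -c "
from workcell import *
print(hand_in())"
```

```text
the job is handed in; nothing more can be done
None
```

The blue insert stands grip edge up in the organiser's long bay, released only once it was down on the floor; red and yellow are still in their slots, and the job is handed in at about 10.4 s on the robot's clock, with no verdict returned.

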